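# Wipe the foot of a ball tray and hold it to the inspection camera

## Task

Pick up the small aluminium tray by its blue grip, with its loose steel ball lying in the white pocket, and wipe the tray's round foot along the sprung cork strip: set the foot on the red end, press gently so that the strip sinks a few millimetres, and slide to the green end in one pass without lifting off. Then lift the tray and hold the ball straight in front of the inspection camera, level with the middle of the lens and about 10 cm from its glass, and finish while holding the tray there, still and level. The ball must stay in its pocket all the way, so never tip the tray; do not bump the camera, and leave the other things on the bench as they are.

Things in the scene. Friction and masses are not known exactly. Their poses are not given: they have to be found in the camera images.
- tray: aluminium tray, 150 x 56 mm (x, y), 0.2 to 0.33 kg. Origin: centre of the foot's underside, z up. Above it: round steel foot, radius 28 mm, 0 to 8 mm; plate 8 to 14 mm; blue grip fin in the middle, 44 mm along x, 16 mm thick along y, 14 to 68 mm high (pinch across y). White ball pocket at the +x end, dark weight (6 mm high) at the -x end. Starts with +x pointing away from the robot, within 45 degrees
- foot (a point): centre of the underside of the tray's foot (the tray's origin)
- grip (a point): middle of the blue fin, 50 mm above the underside of the foot: a good height to pinch it
- pocket (a point): centre of the pocket's floor, 52 mm from the tray's middle along its +x, 17 mm above the underside of the foot. The pocket is 36 mm wide inside, with a flat floor and a rim 4 mm above the floor
- ball_center (a point): centre of the loose steel ball, 22 mm across, 43 g; it rolls freely inside the pocket. On the pocket floor its centre is 28 mm above the underside of the foot
- wiper: wiping station, fixed to the bench: grey base 100 x 230 x 10 mm (x, y, z), origin at the centre of its underside; carries the sprung strip. Its +y end (nearer the robot) is the red end, its -y end the green end; the foot is wiped from +y to -y. It may stand right or left of the fixed stack of round panel lights (80 mm high), the tray on the other side
- strip: the flat sprung strip on the station, 90 mm (x) by 210 mm (y), brown cork in the middle; the last 50 mm of its +y end are painted red, of its -y end green. Its origin is the centre of its underside, its upper face 10 mm above that
- strip_mid (a point): centre of the strip's upper face at rest (34 mm above the bench); fixed to the base, it does not sink. Pressed down the strip moves straight down on springs: it takes about 3 N to start, then 0.7 N more per mm, to a hard stop at 12 mm (about 11 N). 4 to 8 mm is right
- camera: grey inspection camera on a post, fixed to the bench, 46 mm wide, top 173 mm above the bench, base plate 80 x 80 mm. Origin on the bench, at the foot; it looks along its own -x, level, roughly towards the robot
- lens (a point): middle of the camera's glass, at [-0.0385, 0, 0.150] in the camera's frame; the glass looks along the camera's -x. The ball belongs about 100 mm in front of it, at the same height
- flux_bottle: clear bottle with blue needle cap, 140 mm high, a bystander
- masking_tape: roll of yellowish tape, 80 mm across, a bystander
- solder_spool: blue spool, 52 mm across, 40 mm high, a bystander

How it is judged (in metres and radians):
On the way, in this order (a step that is already met when the one before it is completed fails the run):
1. the held tray's foot is pressed on the red end of the strip (y of foot in the frame of wiper between 0.05 and 0.105 m and x of foot in the frame of wiper between -0.028 and 0.028 m and contact force between tray and strip between 1.5 and 16 N and contact force between the fingers and tray above 2 N), for 0.1 s.
2. the foot, still pressed on the strip, is on the cork near the red end (y of foot in the frame of wiper between 0.015 and 0.038 m and x of foot in the frame of wiper between -0.028 and 0.028 m and contact force between tray and strip between 1.5 and 16 N and contact force between the fingers and tray above 2 N), for 0.05 s.
3. the foot, still pressed on the strip, passes the middle (y of foot in the frame of wiper between -0.011 and 0.011 m and x of foot in the frame of wiper between -0.028 and 0.028 m and contact force between tray and strip between 1.5 and 16 N and contact force between the fingers and tray above 2 N), for 0.05 s.
4. the foot, still pressed on the strip, is on the cork near the green end (y of foot in the frame of wiper between -0.038 and -0.015 m and x of foot in the frame of wiper between -0.028 and 0.028 m and contact force between tray and strip between 1.5 and 16 N and contact force between the fingers and tray above 2 N), for 0.05 s.
5. the foot, still pressed on the strip, is on the green end (y of foot in the frame of wiper between -0.105 and -0.05 m and x of foot in the frame of wiper between -0.028 and 0.028 m and contact force between tray and strip between 1.5 and 16 N and contact force between the fingers and tray above 2 N), for 0.1 s.
At the end, for the whole second after the job is handed in: The gripper holds the tray clear of everything else, still (under 30 mm/s) and level (tilt under 0.12 rad), with the ball in its pocket; the ball's centre is 70 to 130 mm in front of the glass, within 22 mm of the lens axis sideways and within 20 mm of the lens's height (150 mm above the bench) (x of ball_center in the frame of camera between -0.1685 and -0.1085 m and y of ball_center in the frame of camera between -0.022 and 0.022 m and height (world z) of ball_center between 0.13 and 0.17 m and angle between tray's own z axis and vertical below 0.12 rad and distance between ball_center and pocket below 0.02 m and linear speed of tray below 0.03 m/s and contact force between the fingers and tray above 2 N and contact force between tray and camera below 0.1 N and contact force between tray and wiper below 0.1 N and contact force between tray and flux_bottle below 0.1 N); the arm keeps its last pose, push and grip.
It fails at once if the ball leaves its pocket (distance between ball_center and pocket above 0.026 m).
It fails at once if the tray is tipped by more than 0.35 rad (20 degrees) (angle between tray's own z axis and vertical above 0.35 rad).
It fails at once if the foot is pressed on the strip with more than 25 N (contact force between tray and strip above 25 N).
It fails at once if the camera is touched by the arm or the tray with more than 3 N (contact force between any of the arm, tray and camera above 3 N).
It fails at once if a bystander is moved by more than 30 mm (distance of any of flux_bottle, masking_tape, solder_spool from where it was at the start of the episode above 0.03 m).
It also fails if it takes over 69 s, if anything falls off the work surface, if the arm or the gripper's body presses on something with over 40 N, if the wrist force passes 120 N, or if a joint passes its speed limit or range.

## Robot

A 6-joint arm with a two-finger parallel gripper is mounted at the origin on a cart in front of the work surface, level with it; the furniture and walls round the work are solid. World frame = base frame: x ahead of the robot, y to its left, z up, the work surface at z = 0. Lengths are in m, angles in degrees, forces in N, time in s.
With the tool pointing down it reaches from about 0.25 to 0.725 m from the base axis. Payload 9.7 kg.
Tool frame: the origin (TCP) lies between the finger pads; the fingertips stand 22 mm ahead of it and the grasp point (between the pads) lies 3 mm ahead of it; z points along the fingers, y is the line along which they close (so a half turn about z gives the same grasp; the last joint's range is limited). The gripper opens to 85 mm and grips with 20 to 120 N. Pads are 22 mm wide; open, the fingers measure 114 mm over their backs; the gripper's body (76 mm by 85 mm) begins 54 mm behind the grasp point. The pads swing forward as they close: fully open they stand 13 mm farther back than shut.
Start: joints at [68.354, 4.979, 10.078, 95.1, 0, 90], TCP at [0.203, 0.511, 0.253] pointing down, gripper open.
Joint ranges: [-179.16, 179.16], [-48.56, 103.87], [-65.8, 70.77], [-126.05, 130.52], [-82.76, 87.17], [-180, 180]. Speed limits (degrees/s): [127.2, 127.2, 147.25, 180, 180, 180].

## Interface

Orientations are given as [roll, pitch, yaw] about the fixed x, y, z axes, in that order (R = Rz(yaw) Ry(pitch) Rx(roll)).
In Python, from workcell import bot, viewer, finder gives the robot as it stands.
- The arm moves only by the tool move_arm, never from a script. Its arguments are lists of equal length, an entry for each row: "offset": the shift along the tool's x, y, z in cm, a list of three; "twist": the turn, a rotation vector about the tool's x, y, z in rad, a list of three; "grip": the opening, from 0 (shut) to 1 (fully open). In form: {"offset": [[x, y, z], ...], "twist": [[ax, ay, az], ...], "grip": [grip, ...]}. A call has 1 to 5 rows; each row shifts and turns the commanded pose from where the row before left it, along the tool's axes as they then stand; what a row does not reach is not made up. A row lasts 1/10 s, in which the tool goes at most 50 mm and 8.59 degrees, less where a joint would pass 70% of its speed; a pose out of reach is approached as far as the arm can. A call is refused whole if a number of a shift passes 5 or a number of a turn 0.15, either way. A call with a gripper value outside its range is refused whole. The fingers move at their own pace and stop on an object; "force" is the grip in N (left out, the last holds). Time passes only in rows, so rows that do not move let the fingers close. It gives the time, the measured TCP pose, the force, the opening and the grip force at its end, in the units of the state.
- bot.get_obs(): the state, without advancing time (a new reading comes with each control period).
- viewer.camera(name): name is "scene" or "top" or "wrist"; returns a dict with "color" (420x560x3 uint8, red, green, blue), "depth" (420x560 float32, m along the optical axis (not along the pixel's ray), 0 where there is no reading), "vfov" (degrees; the focal length in pixels is half the picture's height over the tangent of half this angle, whatever the lens; pixels are square), "cx", "cy" (the principal point, pixels), "position" and "attitude" of the camera in the world; the wrist camera has in their place "tool_from_camera" (4x4, takes a point from camera to tool coordinates, whose origin is the TCP and whose axes are the flange's). Camera axes: x right, y down, z forward; pixel columns grow to the right and rows downward; lengths in m; the calibration is good to about 2 mm. A picture is of the moment at which its call begins: read the wrist's pose just before it.
- bot.job_done(): hands the job in; it is judged then, once.
Trained networks look in a picture, given as the dict that the camera call returned (one of the last four; its "shot" number tells which), for a name from the list of things; names that differ only in an ending like _2 or _b are one class to them, and where a whole thing is asked for, a point or a joint stands for the part that bears it (a point fixed in the world has none). Each returns a list of dicts, best first, with "p" (0 to 1); they miss things now and then, are a little off and sometimes report something else, mostly with a low value. They report only what shows in the picture. A call takes as long as a camera call.
- finder.boxes_of(picture, thing): "position" ([column, row] in pixels, amid what is visible of it).
- finder.pinpoint(picture, thing): "position" ([column, row] in pixels: a listed point, or the origin of a listed thing).
The state is a dict: "time": time; "q": joint angles; "qd": joint speeds; "joint_efforts": joint torques, N m; "ee_pos": TCP position; "tcp_rot": TCP orientation; "wrist_force": force on the tool from outside, world axes, zero at the start; "torque": the same for the moment, N m; "opening": finger opening in m; "grasp_force": force on a finger pad.
Only numpy, scipy, OpenCV 4.12 (cv2) and the standard library are available. Lean on these libraries where they do the work, as an engineer would, in place of code of your own. Each camera call takes 0.05 s, during which the arm holds its last target. There are 200 camera calls.

## Working session

There is one attempt and no reset: what is moved stays moved. The work goes in short steps, Python scripts to look and compute and a tool call to move; the robot and the scene stay as the last step left them, time stands still between calls to the robot, and variables do not carry over. Pictures are saved under pics/ and viewed, at most 10 in all, crops included, and the job is handed in when it is done.

Besides the shell and the picture viewer there is one more tool, called after "Emit:" by a JSON object that holds its "fn" and its "kwargs", one argument or row to a line. move_arm: Moves the arm, as the interface text tells. Its arguments: {"type":"object","properties":{"offset":{"type":"array","items":{"type":"array","items":{"type":"number"}}},"twist":{"type":"array","items":{"type":"array","items":{"type":"number"}}},"grip":{"type":"array","items":{"type":"number"}},"force":{"type":"number"}},"required":["offset","twist","grip"]}

```bash
mkdir -p pics
cat > h.py <<'E'
import numpy as np, cv2
from scipy.spatial.transform import Rotation as R
from workcell import bot, viewer, finder
def pose(o=None):
    o=o or bot.get_obs(); T=np.eye(4)
    T[:3,3]=o["ee_pos"]; T[:3,:3]=R.from_euler('xyz',o["tcp_rot"],degrees=True).as_matrix(); return T
def shot(name):
    T=pose(); c=viewer.camera(name)
    if "tool_from_camera" in c: c["T"]=T@np.array(c["tool_from_camera"])
    else:
        M=np.eye(4); a=np.array(c["attitude"]); 
        M[:3,:3]=a if a.shape==(3,3) else R.from_euler('xyz',a,degrees=True).as_matrix()
        M[:3,3]=c["position"]; c["T"]=M
    c["f"]=c["color"].shape[0]/2/np.tan(np.radians(c["vfov"])/2); return c
def ray(c,p):
    d=c["T"][:3,:3]@np.array([(p[0]-c["cx"])/c["f"],(p[1]-c["cy"])/c["f"],1]); return c["T"][:3,3],d
def atz(c,p,z):
    o,d=ray(c,p); return o+d*(z-o[2])/d[2]
def deep(c,p):
    o,d=ray(c,p); u,v=int(round(p[0])),int(round(p[1])); w=c["depth"][max(v-1,0):v+2,max(u-1,0):u+2]; w=w[w>0]
    return o+d*np.median(w) if len(w) else None
def save(c,n): cv2.imwrite(f"pics/{n}.png",c["color"][:,:,::-1])
E
python3 - <<'E'
from h import *
np.set_printoptions(precision=3,suppress=True)
o=bot.get_obs();print(o["time"],o["ee_pos"],o["tcp_rot"],o["opening"])
Z=dict(foot=0,grip=.05,pocket=.017,ball_center=.028,strip_mid=.034,lens=.15,wiper=0,camera=0,tray=0,strip=.024,flux_bottle=0,masking_tape=0,solder_spool=0)
for n in("scene","top"):
    c=shot(n);save(c,n);print(n,c["position"],c["attitude"],c["vfov"])
    for k,z in Z.items():
        for r in finder.pinpoint(c,k)[:2]:
            p=r["position"];print(k,round(r["p"],2),np.round(p),atz(c,p,z),deep(c,p))
E
```

```text
0.0 [0.203 0.511 0.253] [-179.924    0.001  158.353] 0.08528433069219025
scene [ 0.049 -0.805  0.638] [-117.986    1.122  -33.944] 51.09598912245939
foot 0.84 [326. 332.] [ 0.482 -0.292  0.   ] [ 0.472 -0.304  0.015]
grip 0.69 [325. 312.] [ 0.48  -0.288  0.05 ] [ 0.476 -0.293  0.056]
pocket 0.8 [350. 318.] [ 0.535 -0.303  0.017] [ 0.526 -0.312  0.029]
ball_center 0.42 [350. 313.] [ 0.536 -0.301  0.028] [ 0.528 -0.309  0.038]
strip_mid 0.86 [209. 228.] [0.444 0.171 0.034] [0.444 0.171 0.034]
lens 0.79 [279. 166.] [0.688 0.186 0.15 ] [0.679 0.173 0.157]
lens 0.31 [264. 197.] [0.546 0.042 0.15 ] [0.689 0.286 0.009]
wiper 0.63 [212. 238.] [0.45  0.168 0.   ] [0.429 0.117 0.033]
tray 0.98 [329. 328.] [ 0.492 -0.288  0.   ] [ 0.483 -0.299  0.013]
strip 0.74 [211. 231.] [0.449 0.167 0.024] [0.442 0.151 0.034]
flux_bottle 0.59 [266. 196.] [0.709 0.305 0.   ] [0.695 0.283 0.013]
masking_tape 0.76 [411. 319.] [ 0.65  -0.364  0.   ] [ 0.622 -0.384  0.029]
solder_spool 0.2 [264. 198.] [0.698 0.296 0.   ] [0.693 0.287 0.005]
top [0.182 0.006 1.523] [-163.891    0.001  -86.871] 45.07130164676954
f
[... 583 characters left out ...]
33 -0.3    0.037]
camera 0.82 [217. 177.] [0.724 0.193 0.   ] [0.719 0.192 0.013]
camera 0.45 [370. 260.] [ 0.481 -0.294  0.   ] [ 0.468 -0.28   0.068]
tray 0.6 [368. 261.] [ 0.478 -0.286  0.   ] [ 0.466 -0.274  0.063]
tray 0.32 [220. 261.] [0.453 0.162 0.   ] [0.448 0.159 0.032]
strip 0.6 [220. 262.] [0.445 0.16  0.024] [0.444 0.159 0.033]
flux_bottle 0.6 [181. 182.] [0.702 0.306 0.   ] [0.683 0.296 0.054]
flux_bottle 0.19 [222. 263.] [0.449 0.156 0.   ] [0.443 0.153 0.031]
masking_tape 0.75 [392. 209.] [ 0.647 -0.362  0.   ] [ 0.646 -0.361  0.004]
masking_tape 0.4 [367. 258.] [ 0.487 -0.283  0.   ] [ 0.482 -0.278  0.027]
solder_spool 0.85 [150. 234.] [0.525 0.384 0.   ] [0.516 0.374 0.041]
```

View pics/scene.png

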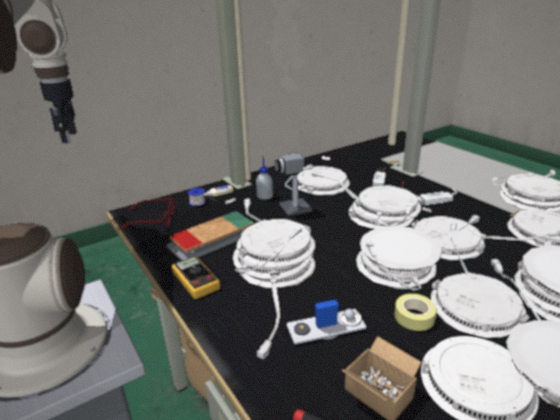

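View pics/top.png

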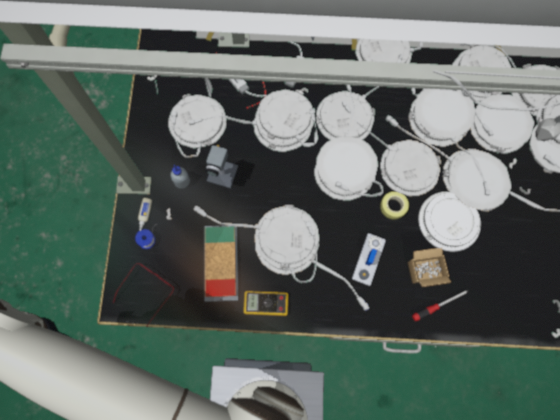

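The scene view shows the tray at about (326,320), the strip at (209,232) and the camera at (292,180). The top view shows the tray at (370,257), the strip at (220,262) with its red end near the robot, the stack at (287,240) and a multimeter at (265,303). The next step is to refine the yaws.

Run:
```python
from h import *
np.set_printoptions(precision=3,suppress=True)
def cloud(c):
    v,u=np.mgrid[:420,:560]; d=c["depth"].astype(float); P=np.stack([(u-c["cx"])/c["f"]*d,(v-c["cy"])/c["f"]*d,d],-1)
    return P@c["T"][:3,:3].T+c["T"][:3,3], d>0
for n in("scene","top"):
    c=shot(n);P,ok=cloud(c);hsv=cv2.cvtColor(c["color"],cv2.COLOR_RGB2HSV);H,S,V=[hsv[...,i].astype(int) for i in range(3)]
    X,Y,Z=P[...,0],P[...,1],P[...,2]
    print(n)
    box=ok&(X>.3)&(X<.6)&(Y>.05)&(Y<.28)
    red=box&((H<5)|(H>174))&(S>170)&(V>100)&(Z>.02); gr=box&(H>60)&(H<95)&(S>90)&(Z>.02)
    for nm,m in(("red",red),("green",gr),("cork+",box&(S>80)&(Z>.024)&(Z<.045)&~((H>20)&(H<35)&(S>180)))):
        q=P[m]; r=cv2.minAreaRect(q[:,:2].astype(np.float32)); print(nm,len(q),q.mean(0),r)
    m=ok&(X>.2)&(X<.36)&(Y>-.06)&(Y<.14)&(Z>.012)
    q=P[m]; print("meter",len(q),q.min(0),q.max(0),np.percentile(q[:,2],[50,95]))
    m=ok&(X>.38)&(X<.58)&(Y>-.2)&(Y<.12)&(Z>.05); q=P[m];print("stack",q.min(0),q.max(0))
    m=ok&(X>.6)&(X<.8)&(Y>.1)&(Y<.27)&(Z>.115)&(Z<.19); q=P[m];print("camhead",len(q),q.min(0),q.max(0),cv2.minAreaRect(q[:,:2].astype(np.float32)))
    m=ok&(X>.6)&(X<.82)&(Y>.1)&(Y<.27)&(Z>.004)&(Z<.03); q=P[m];print("camplate",len(q),q.mean(0),cv2.minAreaRect(q[:,:2].astype(np.float32)))
    m=ok&(X>.38)&(X<.6)&(Y>-.4)&(Y<-.2)&(H>100)&(H<125)&(S>150)&(Z>.03); q=P[m];print("fin",len(q),q.mean(0),q.max(0),cv2.minAreaRect(q[:,:2].astype(np.float32)))
    m=ok&(X>.36)&(X<.62)&(Y>-.42)&(Y<-.18)&(Z>.006)&(Z<.03); q=P[m];print("plate",len(q),cv2.minAreaRect(q[:,:2].astype(np.float32)))
```

```text
scene
red 297 [0.37  0.152 0.035] ((0.3696146607398987, 0.15461568534374237), (0.04707412049174309, 0.09007985889911652), 5.661616802215576)
green 197 [0.531 0.17  0.034] ((0.5317670106887817, 0.1719631552696228), (0.04119778424501419, 0.08379942178726196), 4.35336446762085)
cork+ 1422 [0.435 0.152 0.034] ((0.4183458983898163, 0.15164028108119965), (0.28206947445869446, 0.12417292594909668), 17.63802719116211)
meter 1112 [ 0.299 -0.05   0.012] [0.36  0.139 0.041] [0.029 0.037]
stack [ 0.393 -0.13   0.05 ] [0.58  0.117 0.126]
camhead 517 [0.675 0.15  0.115] [0.756 0.207 0.175] ((0.7149390578269958, 0.17842857539653778), (0.04875491186976433, 0.07924862951040268), 77.03520965576172)
camplate 492 [0.726 0.18  0.009] ((0.7111165523529053, 0.1856188029050827), (0.1671392172574997, 0.2169303596019745), 89.7804183959961)
fin 420 [ 0.479 -0.292  0.055] [ 0.504 -0.275  0.071] ((0.4816376566886902, -0.2888064980506897), (0.018397849053144455, 0.04399842396378517), 71.58204650878906)
plate 1758 ((0.4744894206523895, -0.3365630805492401), (0.19489379227161407, 0.27618107199668884), 46.4726753234
[... 408 characters left out ...]
3675537)
meter 14214 [ 0.298 -0.06   0.012] [0.36  0.14  1.346] [1.314 1.341]
stack [ 0.394 -0.128  0.05 ] [0.58  0.118 0.128]
camhead 483 [0.677 0.152 0.126] [0.771 0.209 0.18 ] ((0.7235619425773621, 0.181074321269989), (0.04760688170790672, 0.0913960337638855), 75.85433197021484)
camplate 1130 [0.708 0.18  0.008] ((0.7101365327835083, 0.18501298129558563), (0.169815793633461, 0.21933114528656006), 89.9344711303711)
fin 75 [ 0.48  -0.284  0.065] [ 0.5   -0.273  0.078] ((0.48053789138793945, -0.284772664308548), (0.01386726088821888, 0.03874533250927925), 71.62519073486328)
plate 1568 ((0.4902467131614685, -0.30012810230255127), (0.2594519257545471, 0.2396215945482254), 0.021294521167874336)
```

```bash
cat > plan.py <<'E'
from h import *
import json
def plan(ways,grip,T=None,nd=1):
    """ways: list of (x,y,z,yaw,rows[,smooth])"""
    T=pose() if T is None else T; rows=[]
    for w in ways:
        x,y,z,yaw,n=w[:5]; p0=T[:3,3].copy(); R0=R.from_matrix(T[:3,:3]); g=R.from_euler('xyz',[180,0,yaw],degrees=True)
        dv=(R0.inv()*g).as_rotvec()
        if len(w)>5: dv=np.array([dv[0],dv[1],w[5]]) if abs(w[5])>0 else dv
        for i in range(n):
            s=(i+1)/n; s=s*s*(3-2*s) if n>6 else s
            t=T[:3,:3].T@(p0+s*(np.array([x,y,z])-p0)-T[:3,3])*100; t=np.round(t,nd)+0.
            a=np.round((R.from_matrix(T[:3,:3]).inv()*R0*R.from_rotvec(dv*s)).as_rotvec(),3)+0.
            M=np.eye(4);M[:3,3]=t/100;M[:3,:3]=R.from_rotvec(a).as_matrix();T=T@M
            rows.append((t.tolist(),a.tolist()))
    for i in range(0,len(rows),5):
        k=rows[i:i+5];print(json.dumps(dict(offset=[r[0] for r in k],twist=[r[1] for r in k],grip=[grip]*len(k))))
    print(T[:3,3],R.from_matrix(T[:3,:3]).as_euler('xyz',degrees=True))
E
python3 - <<'E'
from plan import *
# linear profile: bypass smoothing with pieces
s=np.array([.203,.511,.253]);e=np.array([.481,-.287,.22]);W=[]
for i in range(1,6): W.append((*(s+(e-s)*i/5),158.35-173.35*i/5,5))
plan(W,1)
E
```

```text
{"offset": [[-2.2, -2.6, 0.1], [-2.5, -2.2, 0.2], [-2.8, -2.0, 0.1], [-3.0, -1.6, 0.2], [-3.1, -1.2, 0.1]], "twist": [[0.0, 0.0, 0.121], [0.0, 0.0, 0.121], [0.0, 0.0, 0.121], [0.0, 0.0, 0.121], [0.0, 0.0, 0.121]], "grip": [1, 1, 1, 1, 1]}
{"offset": [[-3.3, -0.9, 0.1], [-3.3, -0.4, 0.2], [-3.4, 0.0, 0.1], [-3.4, 0.3, 0.1], [-3.3, 0.8, 0.1]], "twist": [[0.0, 0.0, 0.121], [0.0, 0.0, 0.121], [0.0, 0.0, 0.121], [0.0, 0.0, 0.121], [0.0, 0.0, 0.121]], "grip": [1, 1, 1, 1, 1]}
{"offset": [[-3.2, 1.2, 0.1], [-3.0, 1.5, 0.2], [-2.8, 1.9, 0.1], [-2.5, 2.2, 0.2], [-2.3, 2.5, 0.1]], "twist": [[0.0, 0.0, 0.121], [0.0, 0.0, 0.121], [0.0, 0.0, 0.121], [0.0, 0.0, 0.121], [0.0, 0.0, 0.121]], "grip": [1, 1, 1, 1, 1]}
{"offset": [[-1.9, 2.8, 0.1], [-1.6, 2.9, 0.2], [-1.3, 3.2, 0.1], [-0.8, 3.3, 0.1], [-0.4, 3.3, 0.2]], "twist": [[0.0, 0.0, 0.121], [0.0, 0.0, 0.121], [0.0, 0.0, 0.121], [0.0, 0.0, 0.121], [0.0, 0.0, 0.121]], "grip": [1, 1, 1, 1, 1]}
{"offset": [[0.0, 3.4, 0.1], [0.3, 3.4, 0.2], [0.8, 3.2, 0.1], [1.2, 3.2, 0.1], [1.5, 3.0, 0.1]], "twist": [[0.0, 0.0, 0.121], [0.0, 0.0, 0.121], [0.0, 0.0, 0.121], [0.0, 0.0, 0.121], [0.0, 0.0, 0.122]], "grip": [1, 1, 1, 1, 1]}
[ 0.48073294 -0.28664417  0.22027555] [-1.79999030e+02 -1.15174963e-03 -1.50268247e+01]
```

Emit:
{"fn": "move_arm", "kwargs": {
  "offset": [
    [-2.2,-2.6,0.1],
    [-2.5,-2.2,0.2],
    [-2.8,-2.0,0.1],
    [-3.0,-1.6,0.2],
    [-3.1,-1.2,0.1]
  ],
  "twist": [
    [0,0,0.121],
    [0,0,0.121],
    [0,0,0.121],
    [0,0,0.121],
    [0,0,0.121]
  ],
  "grip": [1,1,1,1,1]
}}

```text
time: 2.0
ee_pos: [0.2589, 0.3504, 0.2462]
tcp_rot: [180.0, -0.0, 123.4]
wrist_force: [1.3, -0.1, -0.1]
opening: 0.0852
grasp_force: 0.0
```

Emit:
{"fn": "move_arm", "kwargs": {
  "offset": [
    [-3.3,-0.9,0.1],
    [-3.3,-0.4,0.2],
    [-3.4,0.0,0.1],
    [-3.4,0.3,0.1],
    [-3.3,0.8,0.1]
  ],
  "twist": [
    [0,0,0.121],
    [0,0,0.121],
    [0,0,0.121],
    [0,0,0.121],
    [0,0,0.121]
  ],
  "grip": [1,1,1,1,1]
}}

```text
time: 2.5
ee_pos: [0.3144, 0.1903, 0.2404]
tcp_rot: [180.0, -0.0, 88.8]
wrist_force: [1.6, 0.4, -0.6]
opening: 0.0854
grasp_force: 0.0
```

Emit:
{"fn": "move_arm", "kwargs": {
  "offset": [
    [-3.2,1.2,0.1],
    [-3.0,1.5,0.2],
    [-2.8,1.9,0.1],
    [-2.5,2.2,0.2],
    [-2.3,2.5,0.1]
  ],
  "twist": [
    [0,0,0.121],
    [0,0,0.121],
    [0,0,0.121],
    [0,0,0.121],
    [0,0,0.121]
  ],
  "grip": [1,1,1,1,1]
}}

```text
time: 3.0
ee_pos: [0.3699, 0.0307, 0.2334]
tcp_rot: [180.0, -0.0, 54.1]
wrist_force: [0.6, 0.3, -0.5]
opening: 0.0855
grasp_force: 0.0
```

Emit:
{"fn": "move_arm", "kwargs": {
  "offset": [
    [-1.9,2.8,0.1],
    [-1.6,2.9,0.2],
    [-1.3,3.2,0.1],
    [-0.8,3.3,0.1],
    [-0.4,3.3,0.2]
  ],
  "twist": [
    [0,0,0.121],
    [0,0,0.121],
    [0,0,0.121],
    [0,0,0.121],
    [0,0,0.121]
  ],
  "grip": [1,1,1,1,1]
}}

```text
time: 3.5
ee_pos: [0.4259, -0.1286, 0.2265]
tcp_rot: [180.0, -0.0, 19.4]
wrist_force: [-0.3, 0.4, 0.2]
opening: 0.0854
grasp_force: 0.0
```

Emit:
{"fn": "move_arm", "kwargs": {
  "offset": [
    [0.0,3.4,0.1],
    [0.3,3.4,0.2],
    [0.8,3.2,0.1],
    [1.2,3.2,0.1],
    [1.5,3.0,0.1]
  ],
  "twist": [
    [0,0,0.121],
    [0,0,0.121],
    [0,0,0.121],
    [0,0,0.121],
    [0,0,0.122]
  ],
  "grip": [1,1,1,1,1]
}}

```text
time: 4.0
ee_pos: [0.4811, -0.2881, 0.2202]
tcp_rot: [180.0, -0.0, -15.3]
wrist_force: [0.4, 0.5, 0.2]
opening: 0.0854
grasp_force: 0.0
```

```bash
cat > fin.py <<'E'
from h import *
np.set_printoptions(precision=4,suppress=True)
def cloud(c):
    v,u=np.mgrid[:420,:560]; d=c["depth"].astype(float); P=np.stack([(u-c["cx"])/c["f"]*d,(v-c["cy"])/c["f"]*d,d],-1)
    return P@c["T"][:3,:3].T+c["T"][:3,3], d>0
E
python3 - <<'E'
from fin import *
o=bot.get_obs();print(o["ee_pos"],o["tcp_rot"],o["q"])
c=shot("wrist");save(c,"w1");print(c["T"],c["vfov"])
P,ok=cloud(c);hsv=cv2.cvtColor(c["color"],cv2.COLOR_RGB2HSV);H,S=hsv[...,0],hsv[...,1]
m=ok&(H>100)&(H<130)&(S>120);q=P[m]
print(len(q),q.mean(0),q.max(0)); t=q[q[:,2]>.058];print(len(t),t.mean(0),cv2.minAreaRect(t[:,:2].astype(np.float32)))
for k,z in(("pocket",.017),("grip",.05),("ball_center",.028)):
    for r in finder.pinpoint(c,k)[:1]: print(k,r["p"],r["position"],atz(c,r["position"],z))
E
```

```text
[ 0.4811 -0.2881  0.2202] [179.9997  -0.0089 -15.3205] [-30.9183   5.872    7.3638  91.4831   0.0021 164.4021]
[[-0.2655 -0.9286 -0.2593  0.547 ]
 [-0.9641  0.2558  0.0712 -0.3067]
 [ 0.0002  0.2689 -0.9632  0.3409]
 [ 0.      0.      0.      1.    ]] 62.95844470715725
2764 [ 0.486  -0.3172  0.1431] [ 0.6775 -0.0195  0.2958]
2121 [ 0.4886 -0.2916  0.1842] ((0.4985012710094452, -0.22275137901306152), (0.279445081949234, 0.06368869543075562), 69.65775299072266)
pocket 0.72 [281.4, 124.9] [ 0.5364 -0.3051  0.017 ]
grip 0.85 [276.9, 190.0] [ 0.4856 -0.287   0.05  ]
ball_center 0.89 [282.5, 131.0] [ 0.5314 -0.3047  0.028 ]
```

View pics/w1.png

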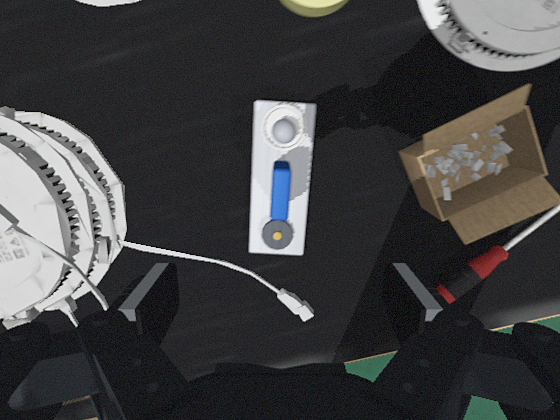

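The wrist view shows the tray at (280,178), with the ball in its pocket at (283,130) and the blue fin at (281,190). Joint 6 is near its limit, so I flip the tool half a turn before grasping.

Emit:
{"fn": "move_arm", "kwargs": {
  "offset": [
    [0,0,0],
    [0,0,0],
    [0,0,0],
    [0,0,0],
    [0,0,0]
  ],
  "twist": [
    [0,0,-0.147],
    [0,0,-0.147],
    [0,0,-0.147],
    [0,0,-0.147],
    [0,0,-0.147]
  ],
  "grip": [1,1,1,1,1]
}}

```text
time: 4.7
ee_pos: [0.4806, -0.2855, 0.2209]
tcp_rot: [180.0, -0.0, 27.6]
wrist_force: [0.0, -0.6, -0.3]
opening: 0.0854
grasp_force: 0.0
```

Emit:
{"fn": "move_arm", "kwargs": {
  "offset": [
    [0,0,0],
    [0,0,0],
    [0,0,0],
    [0,0,0],
    [0,0,0]
  ],
  "twist": [
    [0,0,-0.147],
    [0,0,-0.147],
    [0,0,-0.147],
    [0,0,-0.147],
    [0,0,-0.147]
  ],
  "grip": [1,1,1,1,1]
}}

```text
time: 5.2
ee_pos: [0.4806, -0.2854, 0.2209]
tcp_rot: [180.0, -0.0, 69.7]
wrist_force: [-1.1, -0.1, 0.0]
opening: 0.0856
grasp_force: 0.0
```

Emit:
{"fn": "move_arm", "kwargs": {
  "offset": [
    [0,0,0],
    [0,0,0],
    [0,0,0],
    [0,0,0],
    [0,0,0]
  ],
  "twist": [
    [0,0,-0.147],
    [0,0,-0.147],
    [0,0,-0.147],
    [0,0,-0.147],
    [0,0,-0.147]
  ],
  "grip": [1,1,1,1,1]
}}

```text
time: 5.7
ee_pos: [0.4806, -0.2855, 0.2209]
tcp_rot: [180.0, 0.0, 111.8]
wrist_force: [0.2, 0.1, 0.1]
opening: 0.0854
grasp_force: 0.0
```

Emit:
{"fn": "move_arm", "kwargs": {
  "offset": [
    [0,0,0],
    [0,0,0],
    [0,0,0],
    [0,0,0],
    [0,0,0]
  ],
  "twist": [
    [0,0,-0.147],
    [0,0,-0.147],
    [0,0,-0.147],
    [0,0,-0.147],
    [0,0,-0.147]
  ],
  "grip": [1,1,1,1,1]
}}

```text
time: 6.2
ee_pos: [0.4806, -0.2855, 0.2209]
tcp_rot: [180.0, 0.0, 153.9]
wrist_force: [0.7, 0.3, -0.1]
opening: 0.0855
grasp_force: 0.0
```

Emit:
{"fn": "move_arm", "kwargs": {
  "offset": [
    [0,0,0],
    [0,0,0]
  ],
  "twist": [
    [0,0,-0.147],
    [0,0,0]
  ],
  "grip": [1,1]
}}

```text
time: 6.4
ee_pos: [0.4806, -0.2856, 0.2208]
tcp_rot: [-180.0, 0.0, 162.1]
wrist_force: [-0.5, 0.3, 0.8]
opening: 0.0855
grasp_force: 0.0
```

```bash
cat > tray.py <<'E'
from fin import *
o=bot.get_obs();print(o["time"],o["ee_pos"],o["tcp_rot"],o["q"])
c=shot("wrist");save(c,"w2")
P,ok=cloud(c);hsv=cv2.cvtColor(c["color"],cv2.COLOR_RGB2HSV);H,S=hsv[...,0],hsv[...,1]
X,Y,Z=np.moveaxis(P,-1,0)
near=ok&(X>.38)&(X<.6)&(Y>-.38)&(Y<-.2)
q=P[near&(H>100)&(H<130)&(S>120)&(Z>.06)&(Z<.08)];print("fin",len(q),q.mean(0),cv2.minAreaRect(q[:,:2].astype(np.float32)))
q=P[near&(Z>.009)&(Z<.03)];print("plate",len(q),q.mean(0),cv2.minAreaRect(q[:,:2].astype(np.float32)))
for k,z in(("grip",.05),("ball_center",.028),("pocket",.017)):
    for r in finder.pinpoint(c,k)[:1]: print(k,r["p"],r["position"],atz(c,r["position"],z))
E
python3 tray.py
```

```text
6.4 [ 0.4806 -0.2856  0.2208] [-179.9987    0.0354  162.0985] [-30.7217   5.6289   7.1731  91.5094   0.0065 -12.8202]
fin 932 [ 0.4824 -0.2881  0.0678] ((0.48352527618408203, -0.2882663607597351), (0.01478335540741682, 0.04356788843870163), 71.58370971679688)
plate 7441 [ 0.4715 -0.2821  0.0155] ((0.47036513686180115, -0.2797924876213074), (0.08860558271408081, 0.18743325769901276), 57.43217086791992)
grip 0.85 [276.8, 198.1] [ 0.4836 -0.2902  0.05  ]
ball_center 0.62 [279.9, 240.6] [ 0.5302 -0.3025  0.028 ]
pocket 0.83 [278.7, 240.1] [ 0.5333 -0.3048  0.017 ]
```

```bash
python3 -c "
from plan import *
plan([(.4833,-.2883,.10,161.6,5),(.4833,-.2883,.053,161.6,5)],1)"
```

```text
{"offset": [[-0.1, 0.0, 2.4], [0.0, 0.0, 2.4], [-0.1, -0.1, 2.4], [0.0, 0.0, 2.4], [-0.1, 0.0, 2.5]], "twist": [[0.0, 0.0, 0.0], [0.0, 0.0, 0.001], [0.0, 0.0, 0.0], [0.0, 0.0, 0.0], [0.0, 0.0, 0.001]], "grip": [1, 1, 1, 1, 1]}
{"offset": [[0.0, 0.0, 0.9], [0.0, 0.0, 1.0], [0.0, 0.0, 0.9], [0.0, 0.0, 0.9], [0.0, 0.0, 1.0]], "twist": [[0.0, 0.0, 0.0], [0.0, 0.0, 0.0], [0.0, 0.0, 0.0], [0.0, 0.0, 0.0], [0.0, 0.0, 0.0]], "grip": [1, 1, 1, 1, 1]}
[ 0.48329005 -0.28813601  0.05252584] [-1.79998585e+02  1.65237752e-02  1.61586420e+02]
```

Emit:
{"fn": "move_arm", "kwargs": {
  "offset": [
    [-0.1,0,2.4],
    [0,0,2.4],
    [-0.1,-0.1,2.4],
    [0,0,2.4],
    [-0.1,0,2.5]
  ],
  "twist": [
    [0,0,0.008],
    [0,0,0],
    [0,0,0],
    [0,0,0],
    [0,0,0]
  ],
  "grip": [1,1,1,1,1]
}}

```text
time: 7.1
ee_pos: [0.4832, -0.2884, 0.0985]
tcp_rot: [-180.0, 0.0, 161.3]
wrist_force: [0.5, -0.9, 0.4]
opening: 0.0854
grasp_force: 0.0
```

Emit:
{"fn": "move_arm", "kwargs": {
  "offset": [
    [0,0,0.9],
    [0,0,1.0],
    [0,0,0.9],
    [0,0,0.9],
    [0,0,1.0]
  ],
  "twist": [
    [0,0,0],
    [0,0,0],
    [0,0,0],
    [0,0,0],
    [0,0,0]
  ],
  "grip": [1,1,1,1,1]
}}

```text
time: 7.6
ee_pos: [0.4837, -0.2887, 0.0523]
tcp_rot: [-180.0, 0.1, 161.4]
wrist_force: [-0.4, -0.6, 0.6]
opening: 0.0856
grasp_force: 0.0
```

Emit:
{"fn": "move_arm", "kwargs": {
  "offset": [
    [0,0,0],
    [0,0,0],
    [0,0,0],
    [0,0,0],
    [0,0,0]
  ],
  "twist": [
    [0,0,0],
    [0,0,0],
    [0,0,0],
    [0,0,0],
    [0,0,0]
  ],
  "grip": [0.5,0.4,0.3,0.25,0.25],
  "force": 40
}}

```text
time: 8.1
ee_pos: [0.4835, -0.2886, 0.0527]
tcp_rot: [-180.0, 0.0, 161.4]
wrist_force: [0.5, -0.3, 0.2]
opening: 0.0215
grasp_force: 0.0
```

Emit:
{"fn": "move_arm", "kwargs": {
  "offset": [
    [0,0,0],
    [0,0,0],
    [0,0,0],
    [0,0,0],
    [0,0,0]
  ],
  "twist": [
    [0,0,0],
    [0,0,0],
    [0,0,0],
    [0,0,0],
    [0,0,0]
  ],
  "grip": [0.2,0.15,0.1,0,0],
  "force": 40
}}

```text
time: 8.6
ee_pos: [0.4834, -0.2885, 0.0526]
tcp_rot: [180.0, 0.0, 161.4]
wrist_force: [1.1, 1.6, 4.8]
opening: 0.0157
grasp_force: 40.3
```

```bash
python3 -c "
from plan import *
plan([(.4834,-.2885,.21,161.4,10),(.375,.156,.21,185,25)],0)"
```

```text
{"offset": [[0.0, 0.0, -0.4], [0.0, 0.0, -1.2], [0.0, 0.0, -1.8], [0.0, 0.0, -2.1], [0.0, 0.0, -2.4]], "twist": [[0.0, 0.0, 0.0], [0.0, 0.0, 0.0], [0.0, 0.0, 0.0], [0.0, 0.0, 0.0], [0.0, 0.0, 0.0]], "grip": [0, 0, 0, 0, 0]}
{"offset": [[0.0, 0.0, -2.3], [0.0, 0.0, -2.1], [0.0, 0.0, -1.8], [0.0, 0.0, -1.2], [0.0, 0.0, -0.4]], "twist": [[0.0, 0.0, 0.0], [0.0, 0.0, 0.0], [0.0, 0.0, 0.0], [0.0, 0.0, 0.0], [0.0, 0.0, 0.0]], "grip": [0, 0, 0, 0, 0]}
{"offset": [[0.1, 0.2, 0.0], [0.3, 0.5, 0.0], [0.6, 0.8, 0.0], [0.7, 1.2, 0.0], [0.8, 1.4, 0.0]], "twist": [[0.0, 0.0, -0.002], [0.0, 0.0, -0.005], [0.0, 0.0, -0.009], [0.0, 0.0, -0.012], [0.0, 0.0, -0.015]], "grip": [0, 0, 0, 0, 0]}
{"offset": [[0.9, 1.6, 0.0], [1.0, 1.8, 0.0], [1.1, 2.1, 0.0], [1.1, 2.2, 0.0], [1.1, 2.3, 0.0]], "twist": [[0.0, 0.0, -0.017], [0.0, 0.0, -0.019], [0.0, 0.0, -0.021], [0.0, 0.0, -0.022], [0.0, 0.0, -0.023]], "grip": [0, 0, 0, 0, 0]}
{"offset": [[1.1, 2.5, 0.0], [1.1, 2.5, 0.0], [0.9, 2.5, 0.0], [1.0, 2.6, 0.0], [0.8, 2.5, 0.0]], "twist": [[0.0, 0.0, -0.024], [0.0, 0.0, -0.025], [0.0, 0.0, -0.024], [0.0, 0.0, -0.025], [0.0, 0.0, -0.024]], "grip": [0, 0, 0, 0, 0]}
{"offset": [[0.8, 2.5, 0.0], [0.6, 2.4, 0.0], [0.6, 2.2, 0.0], [0.5, 2.1, 0.0], [0.4, 1.8, 0.0]], "twist": [[0.0, 0.0, -0.023], [0.0, 0.0, -0.022], [0.0, 0.0, -0.021], [0.0, 0.0, -0.019], [0.0, 0.0, -0.017]], "grip": [0, 0, 0, 0, 0]}
{"offset": [[0.3, 1.6, 0.0], [0.2, 1.3, 0.0], [0.2, 1.0, 0.0], [0.1, 0.6, 0.0], [0.0, 0.2, 0.0]], "twist": [[0.0, 0.0, -0.015], [0.0, 0.0, -0.012], [0.0, 0.0, -0.008], [0.0, 0.0, -0.006], [0.0, 0.0, -0.002]], "grip": [0, 0, 0, 0, 0]}
[0.37532293 0.15611529 0.20951081] [-1.79994996e+02  2.57362617e-02 -1.74998563e+02]
```

Emit:
{"fn": "move_arm", "kwargs": {
  "offset": [
    [0,0,-0.4],
    [0,0,-1.2],
    [0,0,-1.8],
    [0,0,-2.2],
    [0,0,-2.3]
  ],
  "twist": [
    [0,0,0],
    [0,0,0],
    [0,0,0],
    [0,0,0],
    [0,0,0]
  ],
  "grip": [0,0,0,0,0],
  "force": 80
}}

```text
time: 9.1
ee_pos: [0.4829, -0.2885, 0.1322]
tcp_rot: [-180.0, -0.1, 161.4]
wrist_force: [0.5, 0.3, -2.9]
opening: 0.0147
grasp_force: 77.9
```

Emit:
{"fn": "move_arm", "kwargs": {
  "offset": [
    [0,0,-2.3],
    [0,0,-2.2],
    [0,0,-1.8],
    [0,0,-1.2],
    [0,0,-0.4]
  ],
  "twist": [
    [0,0,0],
    [0,0,0],
    [0,0,0],
    [0,0,0],
    [0,0,0]
  ],
  "grip": [0,0,0,0,0]
}}

```text
time: 9.6
ee_pos: [0.4835, -0.2887, 0.2117]
tcp_rot: [-180.0, 0.1, 161.4]
wrist_force: [-0.2, -0.1, -3.4]
opening: 0.015
grasp_force: 77.9
```

Run:
```python
from fin import *
o=bot.get_obs();print(o["time"],o["ee_pos"],o["wrist_force"],o["torque"],o["grasp_force"])
c=shot("wrist");save(c,"w3")
P,ok=cloud(c);Ti=np.linalg.inv(pose(o));Q=P@Ti[:3,:3].T+Ti[:3,3]
m=ok&(np.abs(Q[...,1])<.03)&(abs(Q[...,0])<.1)&(Q[...,2]>.025)&(Q[...,2]<.06);q=Q[m];print(len(q),q.mean(0))
for lo in np.arange(-.09,.09,.015):
  s=q[(q[:,0]>lo)&(q[:,0]<lo+.015)]; print(round(lo,3),len(s),np.percentile(s[:,2],[5,50,95]) if len(s) else 0)
```

```text
9.6 [ 0.4835 -0.2887  0.2117] [-0.1743 -0.0601 -3.436 ] [0.0036 0.0267 0.0242] 77.9048752784729
17619 [ 0.0398 -0.0003  0.037 ]
-0.09 0 0
-0.075 64 [0.0348 0.0356 0.0364]
-0.06 190 [0.0347 0.0355 0.0364]
-0.045 0 0
-0.03 0 0
-0.015 389 [0.0378 0.0387 0.0399]
0.0 1962 [0.0376 0.0386 0.0397]
0.015 3283 [0.0324 0.0385 0.0396]
0.03 3566 [0.032  0.0383 0.0395]
0.045 4048 [0.0309 0.0332 0.0394]
0.06 4117 [0.0321 0.0384 0.0397]
0.075 0 0
```

View pics/w3.png

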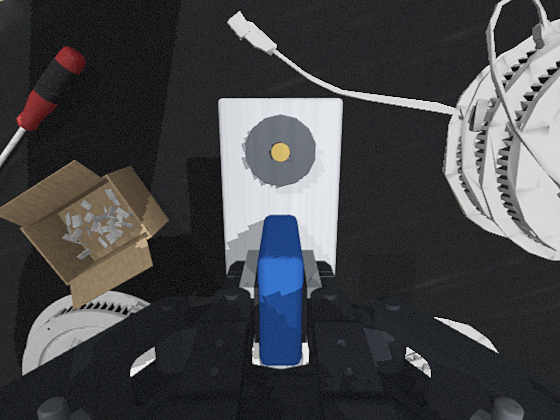

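The tray is held level, with the weight visible at (280,150), and the foot underside is 52.5 mm below the TCP. Next it goes over the stack to the strip's red end.

Emit:
{"fn": "move_arm", "kwargs": {
  "offset": [
    [0.1,0.2,0.0],
    [0.3,0.5,0.0],
    [0.6,0.8,0.0],
    [0.7,1.2,0.0],
    [0.8,1.4,0.0]
  ],
  "twist": [
    [0,0,-0.002],
    [0,0,-0.005],
    [0,0,-0.009],
    [0,0,-0.012],
    [0,0,-0.015]
  ],
  "grip": [0,0,0,0,0]
}}

```text
time: 10.15
ee_pos: [0.4714, -0.2405, 0.21]
tcp_rot: [180.0, -0.0, 163.9]
wrist_force: [-0.5, 0.4, -2.5]
opening: 0.0151
grasp_force: 78.0
```

Emit:
{"fn": "move_arm", "kwargs": {
  "offset": [
    [0.9,1.6,0.0],
    [1.0,1.8,0.0],
    [1.1,2.1,0.0],
    [1.1,2.2,0.0],
    [1.1,2.3,0.0]
  ],
  "twist": [
    [0,0,-0.017],
    [0,0,-0.019],
    [0,0,-0.021],
    [0,0,-0.022],
    [0,0,-0.023]
  ],
  "grip": [0,0,0,0,0]
}}

```text
time: 10.65
ee_pos: [0.4445, -0.1304, 0.2104]
tcp_rot: [180.0, 0.0, 169.8]
wrist_force: [0.9, -0.5, -2.5]
opening: 0.015
grasp_force: 78.0
```

Emit:
{"fn": "move_arm", "kwargs": {
  "offset": [
    [1.1,2.5,0.0],
    [1.1,2.5,0.0],
    [0.9,2.5,0.0],
    [1.0,2.6,0.0],
    [0.8,2.5,0.0]
  ],
  "twist": [
    [0,0,-0.024],
    [0,0,-0.025],
    [0,0,-0.024],
    [0,0,-0.025],
    [0,0,-0.024]
  ],
  "grip": [0,0,0,0,0]
}}

```text
time: 11.15
ee_pos: [0.4119, 0.001, 0.2104]
tcp_rot: [180.0, 0.0, 176.8]
wrist_force: [-0.2, -0.1, -2.3]
opening: 0.0152
grasp_force: 78.0
```

Emit:
{"fn": "move_arm", "kwargs": {
  "offset": [
    [0.8,2.5,0.0],
    [0.6,2.4,0.0],
    [0.6,2.2,0.0],
    [0.5,2.1,0.0],
    [0.4,1.8,0.0]
  ],
  "twist": [
    [0,0,-0.023],
    [0,0,-0.022],
    [0,0,-0.021],
    [0,0,-0.019],
    [0,0,-0.017]
  ],
  "grip": [0,0,0,0,0]
}}

```text
time: 11.65
ee_pos: [0.3848, 0.1113, 0.2104]
tcp_rot: [180.0, 0.0, -177.3]
wrist_force: [0.9, 0.3, -2.9]
opening: 0.0152
grasp_force: 78.0
```

Emit:
{"fn": "move_arm", "kwargs": {
  "offset": [
    [0.3,1.6,0.0],
    [0.2,1.3,0.0],
    [0.2,1.0,0.0],
    [0.1,0.6,0.0],
    [0.0,0.2,0.0]
  ],
  "twist": [
    [0,0,-0.015],
    [0,0,-0.012],
    [0,0,-0.008],
    [0,0,-0.006],
    [0,0,-0.002]
  ],
  "grip": [0,0,0,0,0]
}}

```text
time: 12.15
ee_pos: [0.3748, 0.1566, 0.2103]
tcp_rot: [180.0, 0.0, -174.9]
wrist_force: [0.8, 0.0, -3.5]
opening: 0.0154
grasp_force: 78.0
```

Run:
```python
from fin import *
o=bot.get_obs();print(o["time"],o["ee_pos"],o["tcp_rot"],o["wrist_force"],o["q"])
c=shot("top");save(c,"t2");P,ok=cloud(c);X,Y,Z=np.moveaxis(P,-1,0)
for k,z in(("strip_mid",.034),("lens",.15)):
    for r in finder.pinpoint(c,k)[:1]: print(k,r["p"],atz(c,r["position"],z))
m=ok&(X>.3)&(X<.6)&(Y>-.12)&(Y<.1)&(Z<.16)
for z in (.03,.06,.09,.12): q=P[m&(Z>z)];print(z,len(q),q.min(0),q.max(0))
c=shot("scene");save(c,"s2")
```

```text
12.15 [0.3748 0.1566 0.2103] [ 179.9947    0.0108 -174.9298] [ 0.8428  0.0288 -3.504 ] [ 22.6757 -15.3581 -13.5411  91.8052   0.0018  17.6056]
strip_mid 0.79 [0.4519 0.1644 0.034 ]
lens 0.92 [0.6794 0.191  0.15  ]
0.03 3674 [ 0.3028 -0.1199  0.03  ] [0.6    0.0998 0.1288]
0.06 2788 [ 0.3947 -0.1199  0.06  ] [0.5998 0.0937 0.1288]
0.09 88 [ 0.4828 -0.1196  0.0905] [0.5819 0.0233 0.1288]
0.12 36 [ 0.5231 -0.1077  0.12  ] [ 0.5614 -0.0867  0.1288]
```

View pics/s2.png

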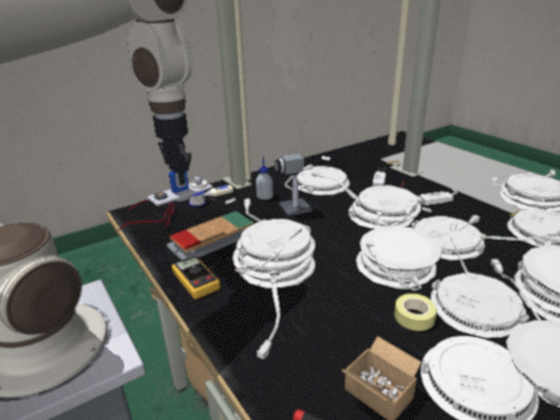

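The ball is in its pocket at (197,186), and the tray is above the red end. I descend, then press in small steps.

Emit:
{"fn": "move_arm", "kwargs": {
  "offset": [
    [0,0,0.3],
    [0,0,0.9],
    [0,0,1.4],
    [0,0,1.7],
    [0,0,1.8]
  ],
  "twist": [
    [0,0,0],
    [0,0,0],
    [0,0,0],
    [0,0,0],
    [0,0,0]
  ],
  "grip": [0,0,0,0,0]
}}

```text
time: 12.85
ee_pos: [0.375, 0.1558, 0.1475]
tcp_rot: [-180.0, -0.0, -175.0]
wrist_force: [-0.4, 0.3, -2.6]
opening: 0.0152
grasp_force: 78.0
```

Emit:
{"fn": "move_arm", "kwargs": {
  "offset": [
    [0,0,1.8],
    [0,0,1.7],
    [0,0,1.4],
    [0,0,0.8],
    [0,0,0.2]
  ],
  "twist": [
    [0,0,0],
    [0,0,0],
    [0,0,0],
    [0,0,0],
    [0,0,0]
  ],
  "grip": [0,0,0,0,0]
}}

```text
time: 13.35
ee_pos: [0.3748, 0.1558, 0.0891]
tcp_rot: [-180.0, -0.1, -175.0]
wrist_force: [0.5, -1.2, -3.5]
opening: 0.0152
grasp_force: 78.0
```

Emit:
{"fn": "move_arm", "kwargs": {
  "offset": [
    [0,0,0.2],
    [0,0,0.2],
    [0,0,0.0]
  ],
  "twist": [
    [0,0,0],
    [0,0,0],
    [0,0,0]
  ],
  "grip": [0,0,0]
}}

```text
time: 13.65
ee_pos: [0.3756, 0.1562, 0.0867]
tcp_rot: [180.0, 0.1, -175.0]
wrist_force: [0.5, -0.2, -3.1]
opening: 0.0151
grasp_force: 78.3
```

Emit:
{"fn": "move_arm", "kwargs": {
  "offset": [
    [0,0,0.2],
    [0,0,0.0],
    [0,0,0.0]
  ],
  "twist": [
    [0,0,0],
    [0,0,0],
    [0,0,0]
  ],
  "grip": [0,0,0]
}}

```text
time: 13.95
ee_pos: [0.3756, 0.1562, 0.0848]
tcp_rot: [180.0, 0.1, -175.0]
wrist_force: [1.1, 0.9, 1.3]
opening: 0.015
grasp_force: 78.7
```

Emit:
{"fn": "move_arm", "kwargs": {
  "offset": [
    [0,0,0.2],
    [0,0,0.0],
    [0,0,0.0]
  ],
  "twist": [
    [0,0,0],
    [0,0,0],
    [0,0,0]
  ],
  "grip": [0,0,0]
}}

```text
time: 14.25
ee_pos: [0.3756, 0.1562, 0.0825]
tcp_rot: [180.0, 0.0, -175.0]
wrist_force: [1.4, 1.3, 2.4]
opening: 0.0149
grasp_force: 78.9
```

Emit:
{"fn": "move_arm", "kwargs": {
  "offset": [
    [0,0,0.2],
    [0,0,0.0],
    [-0.3,0,0.0],
    [-0.6,0,0.0],
    [-0.8,0,0]
  ],
  "twist": [
    [0,0,0],
    [0,0,0],
    [0,0,0],
    [0,0,0],
    [0,0,0]
  ],
  "grip": [0,0,0,0,0],
  "force": 100
}}

```text
time: 14.75
ee_pos: [0.392, 0.1574, 0.08]
tcp_rot: [-180.0, -0.1, -175.0]
wrist_force: [-4.7, -1.1, 5.1]
opening: 0.015
grasp_force: 98.2
```

Emit:
{"fn": "move_arm", "kwargs": {
  "offset": [
    [-0.8,0,0],
    [-0.8,0,0],
    [-0.8,0,0.0],
    [-0.8,0,0.0],
    [-0.8,0,0]
  ],
  "twist": [
    [0,0,0],
    [0,0,0],
    [0,0,0],
    [0,0,0],
    [0,0,0]
  ],
  "grip": [0,0,0,0,0]
}}

```text
time: 15.25
ee_pos: [0.4327, 0.1611, 0.0802]
tcp_rot: [-180.0, -0.0, -175.0]
wrist_force: [-4.0, -0.6, 4.2]
opening: 0.0151
grasp_force: 98.2
```

Emit:
{"fn": "move_arm", "kwargs": {
  "offset": [
    [-0.8,0,0],
    [-0.8,0,0],
    [-0.8,0,0.0],
    [-0.8,0,0.0],
    [-0.8,0,0]
  ],
  "twist": [
    [0,0,0],
    [0,0,0],
    [0,0,0],
    [0,0,0],
    [0,0,0]
  ],
  "grip": [0,0,0,0,0]
}}

```text
time: 15.75
ee_pos: [0.4726, 0.1646, 0.0803]
tcp_rot: [180.0, 0.0, -175.0]
wrist_force: [-4.4, -1.0, 5.0]
opening: 0.015
grasp_force: 98.2
```

Emit:
{"fn": "move_arm", "kwargs": {
  "offset": [
    [-0.8,0,0],
    [-0.8,0,0],
    [-0.8,0,0.0],
    [-0.8,0,0.0],
    [-0.8,0,0]
  ],
  "twist": [
    [0,0,0],
    [0,0,0],
    [0,0,0],
    [0,0,0],
    [0,0,0]
  ],
  "grip": [0,0,0,0,0]
}}

```text
time: 16.25
ee_pos: [0.5124, 0.1681, 0.0803]
tcp_rot: [-180.0, -0.0, -175.0]
wrist_force: [-4.2, -0.4, 5.4]
opening: 0.0148
grasp_force: 98.2
```

Emit:
{"fn": "move_arm", "kwargs": {
  "offset": [
    [-0.8,0,0],
    [-0.4,0,0],
    [0,0,0.0],
    [0,0,0.0]
  ],
  "twist": [
    [0,0,0],
    [0,0,0],
    [0,0,0],
    [0,0,0]
  ],
  "grip": [0,0,0,0]
}}

```text
time: 16.65
ee_pos: [0.5247, 0.1692, 0.0807]
tcp_rot: [180.0, 0.1, -175.0]
wrist_force: [2.3, -0.4, 4.2]
opening: 0.0149
grasp_force: 98.2
```

Run:
```python
from plan import *
np.set_printoptions(precision=4,suppress=True)
c=shot("scene");save(c,"s3")
for k,z in(("ball_center",.033),("lens",.15)):
    for r in finder.pinpoint(c,k)[:1]: print(k,r["p"],atz(c,r["position"],z))
o=bot.get_obs();print(o["ee_pos"],o["tcp_rot"],o["wrist_force"])
p=o["ee_pos"]
plan([(p[0],p[1],.175,185,12),(.537,.226,.175,166.5,10)],0)
```

```text
ball_center 0.37 [0.587 0.219 0.033]
lens 0.69 [0.6886 0.2064 0.15  ]
[0.5245 0.1691 0.0809] [ 179.9956    0.1367 -175.0084] [ 3.5292 -0.1443  4.4111]
{"offset": [[0.0, 0.0, -0.2], [0.0, 0.0, -0.5], [0.0, 0.0, -0.8], [0.0, 0.0, -0.9], [0.0, 0.0, -1.1]], "twist": [[0.0, 0.0, 0.0], [0.0, 0.0, 0.0], [0.0, 0.0, 0.0], [0.0, 0.001, 0.0], [0.0, 0.0, 0.0]], "grip": [0, 0, 0, 0, 0]}
{"offset": [[0.0, 0.0, -1.2], [0.0, 0.0, -1.2], [0.0, 0.0, -1.1], [0.0, 0.0, -0.9], [0.0, 0.0, -0.8]], "twist": [[0.0, 0.0, 0.0], [0.0, 0.0, 0.0], [0.0, 0.001, 0.0], [0.0, 0.0, 0.0], [0.0, 0.0, 0.0]], "grip": [0, 0, 0, 0, 0]}
{"offset": [[0.0, 0.0, -0.5], [0.0, 0.0, -0.2], [0.0, 0.2, 0.0], [-0.2, 0.4, 0.0], [-0.2, 0.6, 0.0]], "twist": [[0.0, 0.0, 0.0], [0.0, 0.0, 0.0], [0.0, 0.0, 0.009], [0.0, 0.0, 0.025], [0.0, 0.0, 0.036]], "grip": [0, 0, 0, 0, 0]}
{"offset": [[-0.1, 0.8, 0.0], [-0.2, 0.8, 0.0], [-0.1, 0.9, 0.0], [-0.1, 0.8, 0.0], [0.0, 0.6, 0.0]], "twist": [[0.0, 0.0, 0.044], [0.0, 0.0, 0.047], [0.0, 0.0, 0.048], [0.0, 0.0, 0.044], [0.0, 0.0, 0.036]], "grip": [0, 0, 0, 0, 0]}
{"offset": [[0.0, 0.5, 0.0], [0.0, 0.1, 0.0]], "twist": [[0.0, 0.0, 0.025], [0.0, 0.0, 0.009]], "grip": [0, 0]}
[0.5365 0.2258 0.1749] [179.9888   0.0195 166.485 ]
```

Emit:
{"fn": "move_arm", "kwargs": {
  "offset": [
    [0,0,-0.2],
    [0,0,-0.5],
    [0,0,-0.8],
    [0,0,-0.9],
    [0,0,-1.1]
  ],
  "twist": [
    [0,0,0],
    [0,0,0],
    [0,0,0],
    [0,0,0],
    [0,0,0]
  ],
  "grip": [0,0,0,0,0]
}}

```text
time: 17.3
ee_pos: [0.5231, 0.169, 0.1155]
tcp_rot: [-180.0, -0.1, -175.0]
wrist_force: [-0.3, -0.5, -2.9]
opening: 0.0146
grasp_force: 97.4
```

Emit:
{"fn": "move_arm", "kwargs": {
  "offset": [
    [0,0,-1.2],
    [0,0,-1.2],
    [0,0,-1.1],
    [0,0,-0.9],
    [0,0,-0.8]
  ],
  "twist": [
    [0,0,0],
    [0,0,0],
    [0,0,0],
    [0,0,0],
    [0,0,0]
  ],
  "grip": [0,0,0,0,0]
}}

```text
time: 17.8
ee_pos: [0.5238, 0.1691, 0.1682]
tcp_rot: [180.0, 0.0, -175.0]
wrist_force: [0.0, 0.1, -3.5]
opening: 0.0155
grasp_force: 97.4
```

Emit:
{"fn": "move_arm", "kwargs": {
  "offset": [
    [0,0,-0.5],
    [0,0,-0.2],
    [0,0.2,0],
    [-0.2,0.4,0],
    [-0.2,0.6,0]
  ],
  "twist": [
    [0,0,0],
    [0,0,0],
    [0,0,0.009],
    [0,0,0.025],
    [0,0,0.036]
  ],
  "grip": [0,0,0,0,0]
}}

```text
time: 18.3
ee_pos: [0.5267, 0.1813, 0.1737]
tcp_rot: [-180.0, -0.0, -179.1]
wrist_force: [1.0, 0.3, -3.2]
opening: 0.0149
grasp_force: 97.4
```

Emit:
{"fn": "move_arm", "kwargs": {
  "offset": [
    [-0.1,0.8,0],
    [-0.2,0.8,0],
    [-0.1,0.9,0],
    [-0.1,0.8,0],
    [0,0.6,0]
  ],
  "twist": [
    [0,0,0.044],
    [0,0,0.047],
    [0,0,0.048],
    [0,0,0.044],
    [0,0,0.036]
  ],
  "grip": [0,0,0,0,0]
}}

```text
time: 18.8
ee_pos: [0.5345, 0.2204, 0.1735]
tcp_rot: [-180.0, -0.1, 168.3]
wrist_force: [0.7, 0.5, -2.7]
opening: 0.0151
grasp_force: 97.4
```

Emit:
{"fn": "move_arm", "kwargs": {
  "offset": [
    [0,0.5,0],
    [0,0.1,0],
    [0,0,0],
    [0,0,0]
  ],
  "twist": [
    [0,0,0.025],
    [0,0,0.009],
    [0,0,0],
    [0,0,0]
  ],
  "grip": [0,0,0,0]
}}

```text
time: 19.2
ee_pos: [0.5357, 0.2256, 0.1741]
tcp_rot: [-180.0, -0.0, 166.5]
wrist_force: [-0.5, -0.3, -3.3]
opening: 0.0148
grasp_force: 97.4
```

Run:
```python
from fin import *
o=bot.get_obs();print(o["time"],o["ee_pos"],o["tcp_rot"],o["wrist_force"])
T=pose(o);print("ball est",(T@[-.052,0,.0245,1])[:3])
for n in("scene","top"):
    c=shot(n);save(c,n+"9");P,ok=cloud(c);X,Y,Z=np.moveaxis(P,-1,0)
    for k,z in(("ball_center",.15),("lens",.15),("camera",0)):
        for r in finder.pinpoint(c,k)[:1]: print(n,k,r["p"],r["position"],atz(c,r["position"],z))
    q=P[ok&(X>.665)&(X<.8)&(Y>.13)&(Y<.25)&(Z>.13)&(Z<.18)];print(cv2.minAreaRect(q[:,:2].astype(np.float32)))
    if n=="scene": cv2.imwrite("pics/z.png",cv2.resize(c["color"][120:240,190:350,::-1],None,fx=5,fy=5))
```

```text
19.2 [0.5357 0.2256 0.1741] [-179.9817   -0.0189  166.5124] [-0.545  -0.3286 -3.3154]
ball est [0.5862 0.2135 0.1496]
scene lens 0.62 [276.5, 164.7] [0.687  0.1991 0.15  ]
scene camera 0.84 [289.9, 210.6] [0.715  0.1746 0.    ]
((0.7142799496650696, 0.18036045134067535), (0.050226885825395584, 0.07955250889062881), 76.89851379394531)
top ball_center 0.28 [209.7, 174.1] [0.6784 0.197  0.15  ]
top lens 0.64 [213.5, 174.1] [0.679  0.1861 0.15  ]
top camera 0.57 [218.5, 176.2] [0.7271 0.1892 0.    ]
((0.7230470180511475, 0.18120011687278748), (0.047596704214811325, 0.09044691175222397), 76.66535949707031)
```

View pics/z.png

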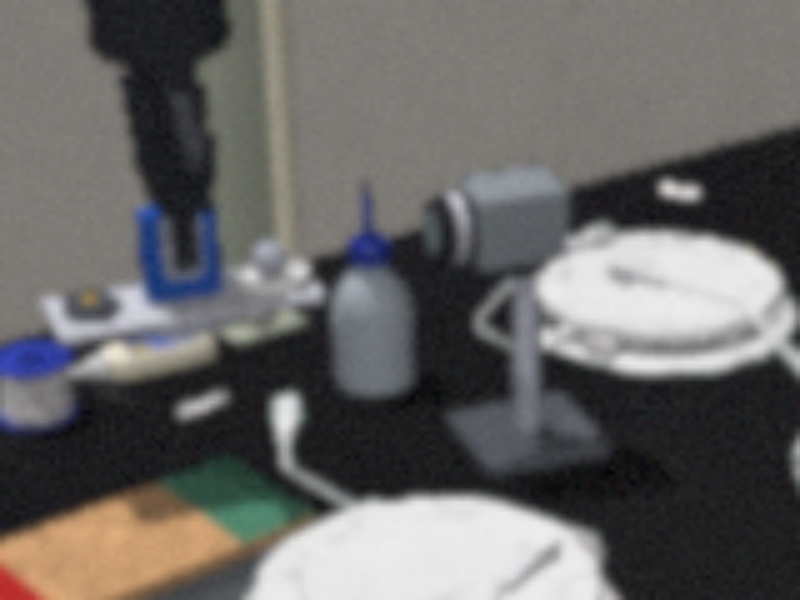

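View pics/top9.png

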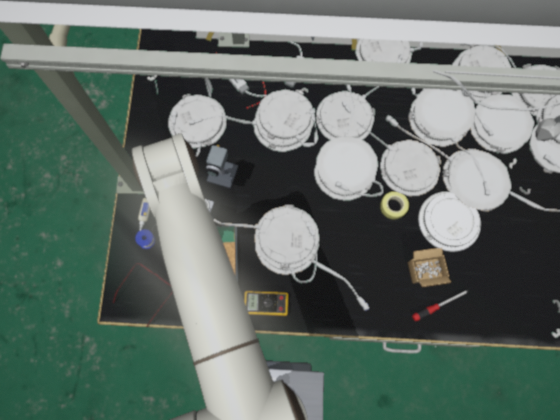

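The crop shows the ball in its pocket at (265,260), level with the lens at (435,225) once perspective is allowed for. It measures about 101 mm in front of the glass and 2 mm off the axis. I hand it in.

```bash
python3 -c "
from workcell import bot
print(bot.job_done())"
```

```text
the job is handed in; nothing more can be done
None
```

I wiped the tray's foot from red to green in one pass at about 8 N and handed the job in. The tray is held level, with the ball in its pocket about 10 cm in front of the lens; no pass/fail verdict came back.

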